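# Sort the parts of a stripped pump head

## Task

The big pump head has been stripped for service; put its five parts where they belong. Stand both hexagonal steel check-valve cartridges upright in the round steel dish for cleaning, lay both white seal rings flat and side by side on the floor of the rectangular tray, and press the brass guide bush, narrow end down, into the bore of the pump head past its O-ring until the flange sits down on the face; stop pressing when it is home. Leave the spanner and the beaker alone.

Things in the scene. Friction and masses are not known exactly. Their poses are not given: they have to be found in the camera images.
- inlet_valve: Inlet check-valve cartridge, larger of two: an upright steel cartridge 44 mm tall with a hexagonal middle (z 12 to 32 mm) 22 mm across flats, 25.4 mm across corners; round foot 20 mm and round top 18 mm diameter. 60 g. Origin: centre of its underside, z up; the body's y axis is square to a pair of flats (other flats every 60 degrees). Stands on the bench.
- outlet_valve: Outlet check-valve cartridge, smaller of two: as the other but 36 mm tall, hexagon (z 10 to 26 mm) 18 mm across flats, 20.8 mm across corners; foot 16 mm, top 14 mm diameter. 60 g. Origin: centre of its underside, z up; y axis square to a pair of flats.
- large_seal: Larger white seal ring with a thin steel spring line on top: outer diameter 36 mm, hole 14 mm, 13 mm thick, lying flat. 20 g. Origin: centre of its underside, z up.
- small_seal: Smaller white seal ring: outer diameter 28 mm, hole 10 mm, 11 mm thick, lying flat. 20 g. Origin: centre of its underside, z up.
- guide_bush: Brass guide bush, 32 mm tall, standing narrow end down: a flange 42 mm in diameter and 10 mm thick at the top (z 22 to 32 mm), below it a round waisted  21 mm under the flange, 24 mm at its widest (z 9 to 11 mm), tapering below to a 16 mm nose. 70 g. Origin: centre of the nose's underside, z up.
- pump_head: Fixed steel block 84 x 68 mm, 36 high (foot plate 104 mm along x, 8 thick; port stubs to y +-50 mm, 18 high). Upright 28 mm bore in the middle of the flat top. Its O-ring, 8 mm below the face, narrows it to 20 mm: a bush let go stays some 8 mm proud; 4 to 12 N of push snaps it home, its origin then 14 mm above the head's. Origin: centre of underside, on the bore axis, z up.
- round_dish: Round open steel dish, fixed: 100 mm across, 104 mm over its lip, 18 mm high, inner floor 3 mm above its underside and about 92 mm across. Origin: centre of the underside, z up.
- flat_tray: Rectangular open aluminium tray, fixed: 120 mm along its x by 88 mm along its y, 13 mm high (rim 15 mm), walls 3 mm, floor 3 mm above its underside. Origin: centre of the underside, z up.
- open_spanner: Bystander: open-ended spanner, 148 mm long, 34 mm wide, 6 mm thick, lying on the bench behind the work. Origin: centre of its underside.
- beaker: Bystander: empty 100 ml glass beaker, 52 mm in diameter, 70 mm tall, standing behind the work. Origin: centre of its underside.
There are look-alikes about, which are no part of the job. What is shaped like the small_seal but blue, brown or red is not meant.

How it is judged (in metres and radians):
At the end, for the whole second after the job is handed in: Cartridges upright (0.15 rad) on the dish floor, within 40 mm of its centre; seal rings flat (0.15 rad) on the tray floor, neither on the other; bush in the bore, within 4 mm of its axis and 0.08 rad of upright, flange within 2.5 mm of the face; all at rest (horizontal distance between each of inlet_valve, outlet_valve and round_dish below 0.04 m and z of each of inlet_valve, outlet_valve in the frame of round_dish below 0.008 m and angle between each of inlet_valve, outlet_valve, large_seal, small_seal's own z axis and vertical below 0.15 rad and x of large_seal in the frame of flat_tray between -0.05 and 0.05 m and y of large_seal in the frame of flat_tray between -0.034 and 0.034 m and z of each of large_seal, small_seal in the frame of flat_tray below 0.007 m and x of small_seal in the frame of flat_tray between -0.05 and 0.05 m and y of small_seal in the frame of flat_tray between -0.034 and 0.034 m and horizontal distance between guide_bush and pump_head below 0.004 m and z of guide_bush in the frame of pump_head below 0.0165 m and angle between guide_bush's own z axis and vertical below 0.08 rad and linear speed of each of inlet_valve, outlet_valve, large_seal, small_seal, guide_bush below 0.02 m/s); the robot touches nothing.
It fails at once if the spanner or the beaker is shifted by more than 30 mm (distance of any of open_spanner, beaker from where it was at the start of the episode above 0.03 m).
It fails at once if the bush is forced against the pump head with more than 80 N (contact force between guide_bush and pump_head above 80 N).
It also fails if it takes over 112 s, if anything falls off the work surface, if the arm or the gripper's body presses on something with over 40 N, if the wrist force passes 120 N, or if a joint passes its speed limit or range.

## Robot

A 6-joint arm with a two-finger parallel gripper is mounted at the origin on a cart in front of the work surface, level with it; the furniture and walls round the work are solid. World frame = base frame: x ahead of the robot, y to its left, z up, the work surface at z = 0. Lengths are in mm, angles in rad, forces in N, time in s.
With the tool pointing down it reaches from about 325 to 775 mm from the base axis. Payload 9.3 kg.
Tool frame: the origin (TCP) lies midway between the tips of the shut fingers; the grasp point (between the pads) lies 19 mm behind it; z points along the fingers, y is the line along which they close (so a half turn about z gives the same grasp; the last joint's range is limited). The gripper opens to 85 mm and grips with 20 to 120 N. Pads are 22 mm wide; open, the fingers measure 114 mm over their backs; the gripper's body (76 mm by 85 mm) begins 54 mm behind the grasp point. The pads swing forward as they close: fully open they stand 13 mm farther back than shut.
Start: joints at [1.058, 0.259, 0.021, 1.334, 0, 1.418], TCP at [193.649, 514.778, 231.279] pointing down, gripper open.
Joint ranges: [-3.04, 3.04], [-0.91, 1.82], [-1.04, 1.36], [-1.92, 1.95], [-1.52, 1.45], [-3.14, 3.14]. Speed limits (rad/s): [2.22, 2.22, 2.79, 3.14, 3.14, 3.14].

## Interface

Orientations are given as [roll, pitch, yaw] about the fixed x, y, z axes, in that order (R = Rz(yaw) Ry(pitch) Rx(roll)).
In Python, from cell import arm, vision gives the robot as it stands.
- The arm moves only by the tool arm_command, never from a script. Its argument "plan" is a list of rows, each a list of 7 numbers: the shift along the world's x, y, z scaled (see below), then the turn, a rotation vector about the world's x, y, z scaled (see below), then the opening, from 0 (shut) to 1 (fully open). In form: [[x, y, z, ax, ay, az, hand], ...]. A call has 1 to 5 rows; each row shifts and turns the commanded pose from where the row before left it; what a row does not reach is not made up. The controller multiplies each number of a shift by 25 mm and each number of a turn by 4 degrees. A row lasts 1/10 s, in which the tool goes at most 50 mm and 8.59 degrees, less where a joint would pass 70% of its speed; a pose out of reach is approached as far as the arm can. A call with a number of a shift or a turn outside -1 to 1 is refused whole. A call with a gripper value outside its range is refused whole. The fingers move at their own pace and stop on an object; "squeeze" is the grip in N (left out, the last holds). Time passes only in rows, so rows that do not move let the fingers close. It gives the time, the measured TCP pose, the force, the opening and the grip force at its end, in the units of the state.
- arm.sense(): the state, without advancing time (a new reading comes with each control period).
- vision.read_camera(name): name is "scene" or "top" or "wrist"; returns a dict with "frame" (400x640x3 uint8, red, green, blue), "fx", "fy", "cx", "cy" (pixels), "k1" (the pictures are not rectified: a ray, as slopes to the right and down, at radius r is drawn at 1 + k1 r^2 times it, then the intrinsics apply), "R" (3x3) and "t" (3): a world point X has camera coordinates R X + t; the wrist camera has in their place "hand_eye" (4x4, takes a point from camera to tool coordinates, whose origin is the TCP and whose axes are the flange's). Camera axes: x right, y down, z forward; pixel columns grow to the right and rows downward; lengths in mm; the calibration is good to about 2 mm. A picture is of the moment at which its call begins: read the wrist's pose just before it. There is no depth.
- arm.job_done(): hands the job in; it is judged then, once.
The state is a dict: "time": time; "q": joint angles; "dq": joint speeds; "effort": joint torques, N m; "position": TCP position; "ee_rot": TCP orientation; "wrist_force": force on the tool from outside, world axes, zero at the start; "moment": the same for the moment, N m; "finger_gap": finger opening in mm; "grasp_force": force on a finger pad.
Only numpy, scipy, OpenCV 4.12 (cv2) and the standard library are available. Lean on these libraries where they do the work, as an engineer would, in place of code of your own. Each camera call takes 0.05 s, during which the arm holds its last target. There are 200 camera calls.

## Working session

There is one attempt and no reset: what is moved stays moved. The work goes in short steps, Python scripts to look and compute and a tool call to move; the robot and the scene stay as the last step left them, time stands still between calls to the robot, and variables do not carry over. Pictures are saved under pics/ and viewed, at most 14 in all, crops included, and the job is handed in when it is done.

Besides the shell and the picture viewer there is one more tool, called after "Request:" by a JSON object that holds its "api" and its "payload", one argument or row to a line. arm_command: Moves the arm, as the interface text tells. Its arguments: {"type":"object","properties":{"plan":{"type":"array"},"squeeze":{"type":"number"}},"required":["plan"]}

```bash
mkdir -p pics
cat > h.py <<'E'
import numpy as np, cv2
from cell import arm, vision
def shot(n,f):
    c=vision.read_camera(n); np.savez('pics/'+f+'.npz',**c); cv2.imwrite('pics/'+f+'.png',cv2.cvtColor(c['frame'],cv2.COLOR_RGB2BGR)); return c
def px2w(c,u,v,z,T=None):
    d=np.array([(u-c['cx'])/c['fx'],(v-c['cy'])/c['fy']]); s=d.copy()
    for _ in range(20): s=d/(1+c['k1']*(s@s))
    r=np.array([s[0],s[1],1.])
    if T is None: R=c['R'];o=-R.T@c['t'];w=R.T@r
    else:
        M=T@c['hand_eye'];o=M[:3,3];w=M[:3,:3]@r
    k=(z-o[2])/w[2]; return (o+k*w)
E
python3 - <<'E'
from h import *
s=arm.sense();print({k:np.round(v,3).tolist() for k,v in s.items()})
for n in('top','scene'):
    c=shot(n,n+'0');print(n,c['fx'],c['cx'],c['cy'],c['k1'],np.round(-c['R'].T@c['t']),np.round(c['R'],2).tolist())
E
```

```text
{'time': 0.0, 'q': [1.058, 0.259, 0.021, 1.334, 0.0, 1.418], 'dq': [-0.001, 0.001, -0.001, 0.003, -0.0, -0.001], 'effort': [0.0, -55.564, 34.452, 0.014, -0.0, -0.0], 'position': [193.506, 514.538, 230.675], 'ee_rot': [-3.14, -0.0, 2.782], 'wrist_force': [-1.718, -0.467, 0.049], 'moment': [0.002, 0.053, 0.028], 'grasp_force': 0.0, 'finger_gap': 85.24}
top 464.1724474963057 317.3229011163632 202.6151220157979 -0.07597829424528163 [ 405. -277.  889.] [[-0.01, -1.0, -0.02], [-0.98, 0.01, -0.18], [0.18, 0.01, -0.98]]
scene 502.9240905852698 320.6559596513426 206.61436985083594 -0.001774312159775941 [ 306. -839.  636.] [[0.91, -0.41, 0.02], [-0.27, -0.64, -0.72], [0.31, 0.65, -0.7]]
```

View pics/top0.png

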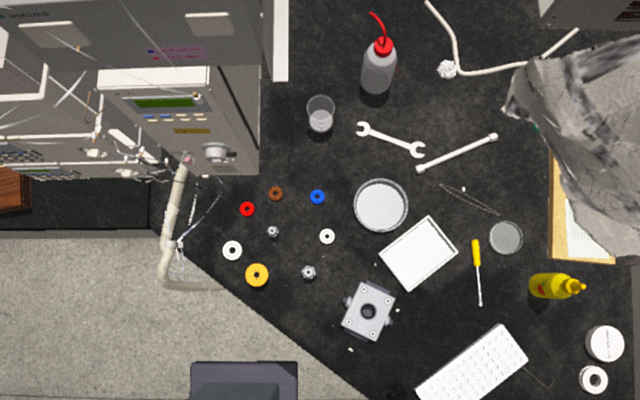

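View pics/scene0.png

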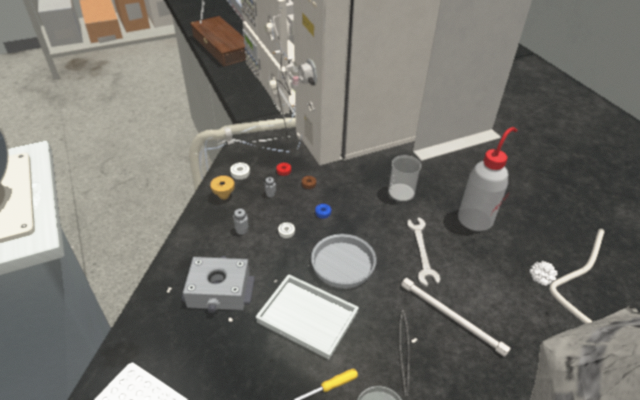

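Run:
```python
from h import *
c=np.load('pics/top0.npz')
im=cv2.imread('pics/top0.png')
cv2.imwrite('pics/c1.png',cv2.resize(im[170:350,210:470],None,fx=3,fy=3,interpolation=cv2.INTER_CUBIC))
for n,u,v,z in [('large',232,250,13),('small',327,236,11),('bush',257,274,32),('out',272,231,36),('in',308.5,272,44),('dish',381,205,18),('tray',418,253,15),('head',368,311,36),('spanner',390,140,5),('beaker',320,122,0)]:
    print(n,np.round(px2w(c,u,v,z),1))
```

```text
large [ 480.7 -102.1   13. ]
small [ 505.3 -282.6   11. ]
bush [ 434.5 -153.    32. ]
out [ 513.1 -180.7   36. ]
in [ 436.7 -248.    44. ]
dish [ 562.4 -386.4   18. ]
tray [ 470.2 -453.2   15. ]
head [ 365.9 -354.2   36. ]
spanner [ 696. -411.    5.]
beaker [ 737.8 -272.1    0. ]
```

View pics/c1.png

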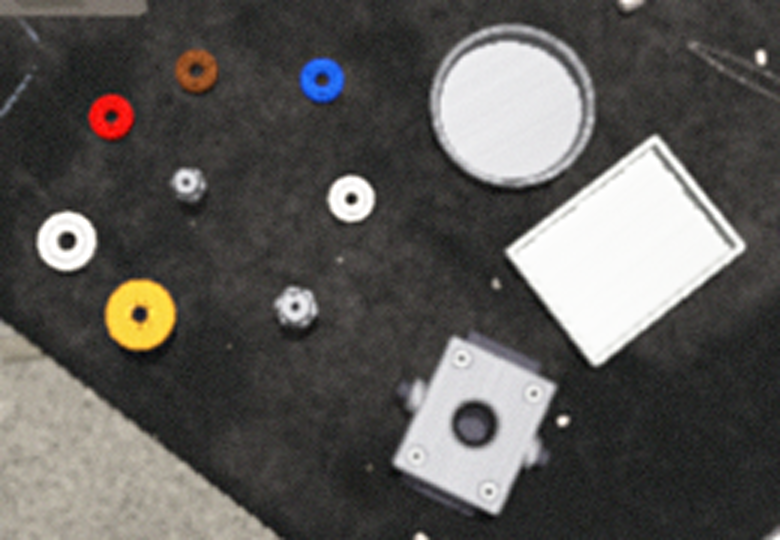

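```bash
cat >> h.py <<'E'
def tri(c1,p1,c2,p2):
    a=px2w(c1,*p1,0);A=px2w(c1,*p1,300);b=px2w(c2,*p2,0);B=px2w(c2,*p2,300)
    d=(A-a)/300;e=(B-b)/300
    s=np.linalg.lstsq(np.c_[d,-e],b-a,rcond=None)[0]
    p,q=a+d*s[0],b+e*s[1];return np.r_[(p+q)/2,np.linalg.norm(p-q)]
E
python3 - <<'E'
from h import *
c=np.load('pics/top0.npz');s=np.load('pics/scene0.npz')
f=lambda x,y:((x+.5)/3-.5+210,(y+.5)/3-.5+170)
for n,x,y,z in [('large',67,241,13),('small',352,198,11),('bush',140,315,32),('out',186,183,36),('in',295,307,44),('dish',513,106,18),('head',474,423,36),('t',656,135,15),('t',745,246,15),('t',597,367,15),('t',506,252,15),('h',456,336,36),('h',556,383,36),('h',497,516,36),('h',394,464,36)]:
    print(n,np.round(px2w(c,*f(x,y),z),1))
for p,q in [((185,160),(296,124)),((163,277),(199,140)),((232,250),(240,170)),((368,311),(217,277))]: print(np.round(tri(c,p,s,q)))
for n,u,v,z in [('large',240,168,13),('small',287,228,11),('bush',222,184,32),('out',270,180,36),('in',240,211,44),('head',217,276,36)]:print(n,np.round(px2w(s,u,v,z),1))
E
```

```text
large [ 480.7 -102.1   13. ]
small [ 506.  -282.6   11. ]
bush [ 433.2 -151.8   32. ]
out [ 513.7 -180.    36. ]
in [ 436.7 -247.1   44. ]
dish [ 562.4 -385.8   18. ]
head [ 366.5 -353.6   36. ]
t [ 542.9 -476.6   15. ]
t [ 471.4 -529.1   15. ]
t [ 398.3 -432.5   15. ]
t [ 470.2 -378.5   15. ]
h [ 418.3 -344.1   36. ]
h [ 389.3 -403.6   36. ]
h [ 311.9 -365.8   36. ]
h [ 343.  -305.2   36. ]
[651.  -2.  10.  18.]
[434.  32.   4.   6.]
[ 482. -102.   10.    3.]
[ 367. -355.   34.    3.]
large [484.7 -99.8  13. ]
small [ 509.8 -281.5   11. ]
bush [ 435.8 -152.7   32. ]
out [ 517.5 -180.6   36. ]
in [ 441.5 -243.7   44. ]
head [ 369.4 -354.4   36. ]
```

Request:
{"api": "arm_command", "payload": {
  "plan": [
    [0.38,-0.97,0.1,0,0,0,1],
    [0.38,-0.97,0.1,0,0,0,1],
    [0.38,-0.97,0.1,0,0,0,1],
    [0.38,-0.97,0.1,0,0,0,1],
    [0.38,-0.97,0.1,0,0,0,1]
  ]
}}

```text
time: 0.6
position: [241.2, 392.4, 243.6]
ee_rot: [-3.141, -0.0, 2.782]
wrist_force: [0.7, 1.1, 0.1]
finger_gap: 85.5
grasp_force: 0.0
```

Request:
{"api": "arm_command", "payload": {
  "plan": [
    [0.38,-0.97,0.1,0,0,0,1],
    [0.38,-0.97,0.1,0,0,0,1],
    [0.38,-0.97,0.1,0,0,0,1],
    [0.38,-0.97,0.1,0,0,0,1],
    [0.38,-0.97,0.1,0,0,0,1]
  ]
}}

```text
time: 1.1
position: [288.7, 271.2, 256.2]
ee_rot: [-3.141, -0.0, 2.782]
wrist_force: [0.9, -0.1, -0.1]
finger_gap: 85.3
grasp_force: 0.0
```

Request:
{"api": "arm_command", "payload": {
  "plan": [
    [0.38,-0.97,0.1,0,0,0,1],
    [0.38,-0.97,0.1,0,0,0,1],
    [0.38,-0.97,0.1,0,0,0,1],
    [0.38,-0.97,0.1,0,0,0,1],
    [0.38,-0.97,0.1,0,0,0,1]
  ]
}}

```text
time: 1.6
position: [336.2, 150.0, 268.7]
ee_rot: [-3.141, -0.0, 2.782]
wrist_force: [-0.0, 0.0, 0.7]
finger_gap: 85.6
grasp_force: 0.0
```

Request:
{"api": "arm_command", "payload": {
  "plan": [
    [0.38,-0.97,0.1,0,0,0,1],
    [0.38,-0.97,0.1,0,0,0,1],
    [0.38,-0.97,0.1,0,0,0,1],
    [0.38,-0.97,0.1,0,0,0,1],
    [0.38,-0.97,0.1,0,0,0,1]
  ]
}}

```text
time: 2.1
position: [383.7, 28.7, 281.2]
ee_rot: [-3.142, -0.0, 2.782]
wrist_force: [0.5, 0.8, -0.2]
finger_gap: 85.4
grasp_force: 0.0
```

Request:
{"api": "arm_command", "payload": {
  "plan": [
    [0.38,-0.97,0.1,0,0,0,1],
    [0.38,-0.97,0.1,0,0,0,1],
    [0.38,-0.97,0.1,0,0,0,1],
    [0.38,-0.97,0.1,0,0,0,1],
    [0.38,-0.97,0.1,0,0,0,1]
  ]
}}

```text
time: 2.6
position: [431.3, -92.5, 293.7]
ee_rot: [3.142, -0.001, 2.782]
wrist_force: [0.7, 0.7, 1.3]
finger_gap: 85.3
grasp_force: 0.0
```

Request:
{"api": "arm_command", "payload": {
  "plan": [
    [0.38,-0.97,0.1,0,0,0,1],
    [0.38,-0.97,0.1,0,0,0,1],
    [0.38,-0.97,0.1,0,0,0,1],
    [0,0,0,0,0,0,1],
    [0,0,0,0,0,0,1]
  ]
}}

```text
time: 3.1
position: [459.5, -164.4, 300.7]
ee_rot: [3.141, -0.001, 2.781]
wrist_force: [-0.6, 0.3, 0.6]
finger_gap: 85.5
grasp_force: 0.0
```

```bash
cat >> h.py <<'E'
from scipy.spatial.transform import Rotation as Ro
def pose():
    s=arm.sense();T=np.eye(4);T[:3,:3]=Ro.from_euler('xyz',s['ee_rot']).as_matrix();T[:3,3]=s['position'];return T
def wshot(f):
    T=pose();c=shot('wrist',f);c['T']=T;np.savez('pics/'+f+'.npz',**c);return c
E
python3 - <<'E'
from h import *
s=arm.sense();print(s['time'],s['position'],s['ee_rot'],s['q'])
c=wshot('w1');print(c['hand_eye'].round(2),c['fx'])
E
```

```text
3.1 [ 459.47199634 -164.37555159  300.70588769] [ 3.14119678e+00 -1.35525626e-03  2.78071332e+00] [-5.15837147e-01  1.40775286e-01  4.40315557e-02  1.47545271e+00
  1.81964657e-04 -1.54957677e-01]
[[   0.     -0.95   -0.31   77.83]
 [   1.      0.      0.     -0.34]
 [  -0.     -0.31    0.95 -142.41]
 [   0.      0.      0.      1.  ]] 290.89938615242437
```

View pics/w1.png

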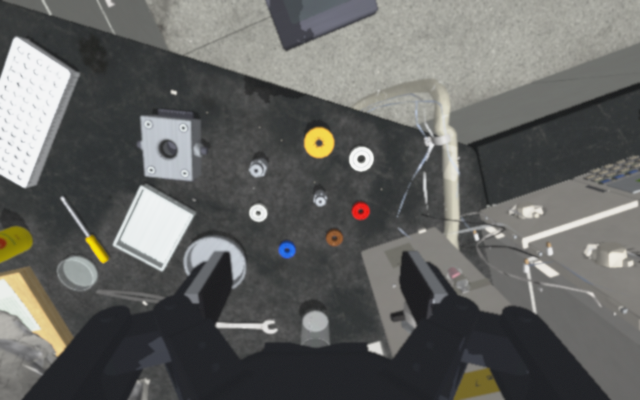

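Request:
{"api": "arm_command", "payload": {
  "plan": [
    [0,-0.23,-1,0,0,0,1],
    [0,-0.23,-1,0,0,0,1],
    [0,-0.23,-1,0,0,0,1],
    [0,-0.23,-1,0,0,0,1],
    [0,-0.23,-1,0,0,0,1]
  ]
}}

```text
time: 3.65
position: [459.3, -192.0, 175.6]
ee_rot: [3.142, 0.0, 2.783]
wrist_force: [0.3, 0.5, 0.5]
finger_gap: 85.6
grasp_force: 0.0
```

Request:
{"api": "arm_command", "payload": {
  "plan": [
    [0,-0.23,-1,0,0,0,0.6],
    [0,-0.23,-1,0,0,0,0.6],
    [0,-0.23,-0.6,0,0,0,0.6],
    [0,0,0,0,0,0,0.6],
    [0,0,0,0,0,0,0.6]
  ]
}}

```text
time: 4.15
position: [459.6, -209.5, 111.9]
ee_rot: [3.141, -0.0, 2.782]
wrist_force: [-0.3, 0.0, 0.2]
finger_gap: 51.1
grasp_force: 0.0
```

Run:
```python
from h import *
c=wshot('w2');print(arm.sense()['finger_gap'])
im=cv2.imread('pics/w2.png')
cv2.imwrite('pics/w2b.png',cv2.resize(im[60:310,170:480],None,fx=2.4,fy=2.4,interpolation=cv2.INTER_CUBIC))
```

```text
50.93259830520034
```

View pics/w2b.png

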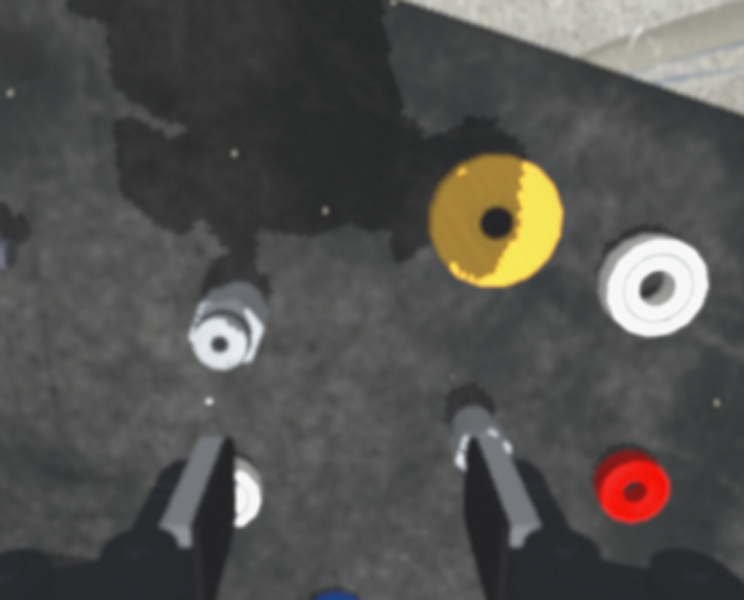

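Request:
{"api": "arm_command", "payload": {
  "plan": [
    [0.8,0.2,0,0,0,0,0.8],
    [0.8,0.2,0,0,0,0,0.8],
    [0,0,0,0,0,0,0.8],
    [0,0,0,0,0,0,0.8]
  ]
}}

```text
time: 4.6
position: [499.9, -199.8, 112.0]
ee_rot: [-3.141, 0.001, 2.783]
wrist_force: [0.8, 0.3, -0.6]
finger_gap: 68.2
grasp_force: 0.0
```

Run:
```python
from h import *
c=np.load('pics/w2.npz');f=lambda x,y:((x+.5)/2.4-.5+170,(y+.5)/2.4-.5+60)
for n,x,y,z in [('large',657,285,13),('bush',496,221,32),('in',219,343,44)]: print(n,px2w(c,*f(x,y),z,c['T']).round(1))
d=wshot('w3');im=cv2.imread('pics/w3.png')
def w2px(c,X):
    M=np.linalg.inv(c['T']@c['hand_eye']);p=M[:3,:3]@X+M[:3,3];s=p[:2]/p[2];s=s*(1+c['k1']*(s@s));return c['fx']*s[0]+c['cx'],c['fy']*s[1]+c['cy']
out=[]
for X in ([438,-246,38],[514,-180,30]):
    u,v=np.round(w2px(d,np.array(X,float))).astype(int);print(u,v)
    u=max(u,25);v=max(v,25)
    out.append(cv2.resize(im[v-25:v+25,u-25:u+25],(390,390),interpolation=cv2.INTER_CUBIC));print('off',u-25,v-25)
cv2.imwrite('pics/w3b.png',np.hstack(out))
```

```text
large [ 482.  -100.8   13. ]
bush [ 435.7 -150.9   32. ]
in [ 439.3 -246.5   44. ]
229 155
off 204 130
344 211
off 319 186
```

View pics/w3b.png

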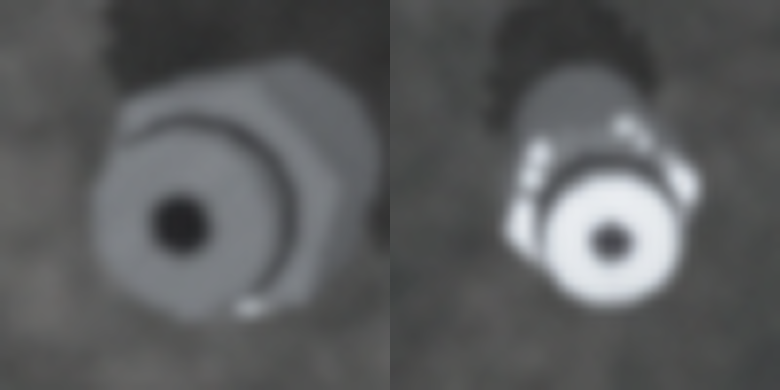

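Run:
```python
from h import *
c=np.load('pics/w3.npz')
def rep(pts,off,sub,z,ctr,zt):
    g=lambda x,y,z:px2w(c,(x-sub+.5)/7.8-.5+off[0],(y+.5)/7.8-.5+off[1],z,c['T'])
    C=g(*ctr,zt);print('ctr',C.round(1))
    for p in pts:
        d=g(*p,z)-C;a=np.degrees(np.arctan2(d[1],d[0]));print(p,round(np.hypot(d[0],d[1]),1),round(a,1),round(a%60,1))
rep([(120,125),(255,80),(338,190),(303,300)],(204,130),0,32,(182,222),44)
rep([(510,225),(540,143),(625,120),(693,190)],(319,186),390,26,(611,240),36)
print(c['T'][:3,3])
# small seal
im=cv2.imread('pics/w3.png');cv2.imwrite('pics/w3f.png',im)
```

```text
ctr [ 439.5 -246.4   44. ]
(120, 125) 11.6 -150.3 29.7
(255, 80) 12.6 137.6 17.6
(338, 190) 12.0 74.2 14.2
(303, 300) 12.6 17.1 17.1
ctr [ 516.7 -179.2   36. ]
(510, 225) 10.0 -97.7 22.3
(540, 143) 9.8 -157.0 23.0
(625, 120) 10.0 146.7 26.7
(693, 190) 9.9 79.9 19.9
[ 499.88171726 -199.80142472  112.02656006]
```

Request:
{"api": "arm_command", "payload": {
  "plan": [
    [0.2,0.24,0,0,0,-0.85,0.5],
    [0.2,0.24,0,0,0,-0.85,0.5],
    [0.2,0.24,-0.5,0,0,-0.85,0.5],
    [0.07,0.1,-0.7,0,0,-0.85,0.5],
    [0,0,-0.8,0,0,-0.85,0.5]
  ],
  "squeeze": 30
}}

```text
time: 5.15
position: [516.3, -179.6, 61.6]
ee_rot: [3.141, 0.002, 2.483]
wrist_force: [0.3, -0.2, -0.1]
finger_gap: 43.1
grasp_force: 0.0
```

Request:
{"api": "arm_command", "payload": {
  "plan": [
    [0,0,0,0,0,0,0.5],
    [0,0,0,0,0,0,0.5]
  ]
}}

```text
time: 5.35
position: [516.0, -179.8, 61.9]
ee_rot: [-3.141, -0.0, 2.486]
wrist_force: [-0.4, 0.5, 0.6]
finger_gap: 42.7
grasp_force: 0.0
```

Request:
{"api": "arm_command", "payload": {
  "plan": [
    [0.03,0.02,-0.8,0,0,0,0.5],
    [0,0,-0.8,0,0,0,0.5],
    [0,0,-0.7,0,0,0,0.5],
    [0,0,0,0,0,0,0.5]
  ]
}}

```text
time: 5.75
position: [516.4, -179.1, 3.2]
ee_rot: [-3.141, -0.002, 2.486]
wrist_force: [-1.4, 0.6, -0.3]
finger_gap: 42.5
grasp_force: 0.0
```

Request:
{"api": "arm_command", "payload": {
  "plan": [
    [0,0,0,0,0,0,0.1],
    [0,0,0,0,0,0,0.1],
    [0,0,0,0,0,0,0.1],
    [0,0,0,0,0,0,0.1],
    [0,0,0,0,0,0,0.1]
  ]
}}

```text
time: 6.25
position: [517.9, -179.7, 5.3]
ee_rot: [3.141, 0.003, 2.485]
wrist_force: [-1.1, -0.4, 7.6]
finger_gap: 16.8
grasp_force: 29.7
```

Request:
{"api": "arm_command", "payload": {
  "plan": [
    [0,0,1,0,0,0,0.1],
    [0,0,1,0,0,0,0.1],
    [0,0,0.8,0,0,0,0.1],
    [0.27,-0.96,0,0,0,0,0.1],
    [0.27,-0.96,0,0,0,0,0.1]
  ]
}}

```text
time: 6.75
position: [531.4, -227.6, 75.7]
ee_rot: [3.141, 0.003, 2.487]
wrist_force: [-0.2, -0.2, -1.2]
finger_gap: 17.7
grasp_force: 29.7
```

Request:
{"api": "arm_command", "payload": {
  "plan": [
    [0.27,-0.96,0,0,0,0,0.1],
    [0.27,-0.96,0,0,0,0,0.1],
    [0.27,-0.96,0,0,0,0,0.1],
    [0.27,-0.96,0,0,0,0,0.1],
    [0,0,0,0,0,0,0.1]
  ]
}}

```text
time: 7.25
position: [558.3, -326.1, 74.1]
ee_rot: [-3.141, 0.002, 2.483]
wrist_force: [0.3, 0.7, 0.5]
finger_gap: 17.3
grasp_force: 29.7
```

Run:
```python
from h import *
c=wshot('w4');s=arm.sense();print(s['position'],s['finger_gap'],s['wrist_force'])
```

```text
[ 557.73790786 -324.47117118   73.91626672] 16.987240255316987 [-0.33783753  0.76351336  0.01705178]
```

View pics/w4.png

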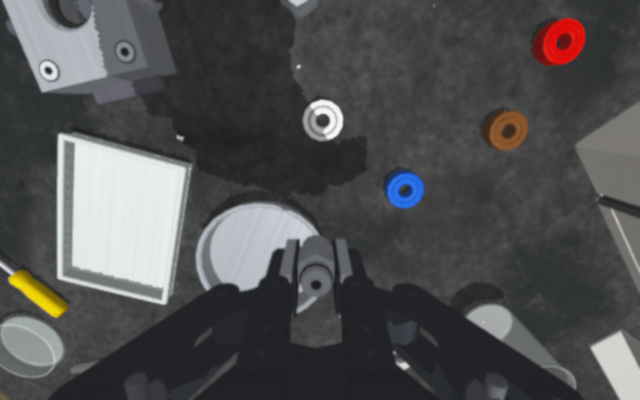

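Run:
```python
from h import *
from scipy.optimize import least_squares
c=np.load('pics/w4.npz');g=lambda u,v,z:px2w(c,u,v,z,c['T'])
print('small',g(323,121,11).round(1))
for p in [(58,135),(191,163),(167,303),(58,278)]:print('tray',g(*p,15).round(1))
P=np.array([g(*p,18)[:2] for p in [(196,252),(205,225),(222,209),(258,202),(290,208),(316,228),(205,283)]])
r=least_squares(lambda x:np.hypot(*(P-x[:2]).T)-x[2],[563,-385,52]);print(r.x,r.fun.round(1))
r=least_squares(lambda x:np.hypot(*(P-x[:2]).T)-52,[563,-385]);print(r.x,r.fun.round(1))
print(g(70,10,36))
```

```text
small [ 508.8 -281.3   11. ]
tray [ 403.3 -431.4   15. ]
tray [ 474.4 -372.    15. ]
tray [ 545.6 -472.4   15. ]
tray [ 474.4 -526.5   15. ]
[ 563.49574    -382.87155947   50.4189592 ] [ 0.2  0.4  0.7 -1.2 -0.1  0.6 -0.5]
[ 565.47407653 -383.22942687] [-0.2  0.7  1.1 -1.  -0.5 -0.7 -1.8]
[ 374.3508611  -354.67423555   36.        ]
```

Request:
{"api": "arm_command", "payload": {
  "plan": [
    [0.28,-0.94,0,0,0,0,0.1],
    [0.28,-0.94,0,0,0,0,0.1],
    [0.28,-0.94,0,0,0,0,0.1],
    [0,0,0,0,0,0,0.1],
    [0,0,-1,0,0,0,0.1]
  ]
}}

```text
time: 7.8
position: [580.0, -394.3, 51.9]
ee_rot: [-3.142, 0.005, 2.485]
wrist_force: [0.4, 0.1, -0.4]
finger_gap: 17.1
grasp_force: 29.7
```

Request:
{"api": "arm_command", "payload": {
  "plan": [
    [0,0,-0.8,0,0,0,0.1],
    [0,0,-0.5,0,0,0,0.1],
    [0,0,-0.25,0,0,0,0.1],
    [0,0,0,0,0,0,0.1]
  ]
}}

```text
time: 8.2
position: [578.5, -392.9, 9.7]
ee_rot: [3.141, -0.001, 2.486]
wrist_force: [0.4, 0.2, -0.5]
finger_gap: 17.3
grasp_force: 29.6
```

Request:
{"api": "arm_command", "payload": {
  "plan": [
    [0,0,-0.05,0,0,0,0.1],
    [0,0,0,0,0,0,0.1],
    [0,0,0,0,0,0,0.36],
    [0,0,0,0,0,0,0.36],
    [0,0,0,0,0,0,0.36]
  ]
}}

```text
time: 8.7
position: [578.7, -393.8, 9.1]
ee_rot: [-3.142, 0.0, 2.485]
wrist_force: [0.4, -0.1, 0.6]
finger_gap: 31.0
grasp_force: 0.0
```

Request:
{"api": "arm_command", "payload": {
  "plan": [
    [0,0,0.5,0,0,0,0.36],
    [0,0,1,0,0,0,0.36],
    [0,0,1,0,0,0,0.36],
    [0,0,0,0,0,0,0.4]
  ]
}}

```text
time: 9.1
position: [580.2, -395.0, 76.2]
ee_rot: [-3.141, 0.007, 2.485]
wrist_force: [0.0, 0.6, -0.1]
finger_gap: 34.1
grasp_force: 0.0
```

Request:
{"api": "arm_command", "payload": {
  "plan": [
    [-0.8,0.85,0,0,0,-0.3,0.5],
    [-0.8,0.85,0,0,0,-0.3,0.5],
    [-0.8,0.85,0,0,0,-0.3,0.5],
    [-0.8,0.85,0,0,0,-0.3,0.5],
    [-0.8,0.85,0,0,0,-0.3,0.5]
  ]
}}

```text
time: 9.6
position: [477.7, -286.6, 71.5]
ee_rot: [3.142, 0.0, 2.379]
wrist_force: [0.5, -0.2, 0.1]
finger_gap: 42.7
grasp_force: 0.0
```

Request:
{"api": "arm_command", "payload": {
  "plan": [
    [-0.8,0.85,0,0,0,0,0.5],
    [-0.83,0.84,0,0,0,0,0.5],
    [0,0,0,0,0,0,0.5],
    [0,0,0,0,0,0,0.5]
  ]
}}

```text
time: 10.0
position: [438.1, -245.3, 72.0]
ee_rot: [3.141, 0.001, 2.381]
wrist_force: [0.8, -0.2, 0.4]
finger_gap: 42.5
grasp_force: 0.0
```

Down 64.5 mm (2.58 units).

Request:
{"api": "arm_command", "payload": {
  "plan": [
    [0.06,-0.05,-0.9,0,0,0,0.5],
    [0,0,-0.9,0,0,0,0.5],
    [0,0,-0.78,0,0,0,0.5],
    [0,0,0,0,0,0,0.5]
  ]
}}

```text
time: 10.4
position: [439.0, -246.5, 4.7]
ee_rot: [-3.141, -0.003, 2.38]
wrist_force: [-0.9, 0.0, -0.3]
finger_gap: 43.0
grasp_force: 0.0
```

Request:
{"api": "arm_command", "payload": {
  "plan": [
    [0,0,0,0,0,0,0.1],
    [0,0,0,0,0,0,0.1],
    [0,0,0,0,0,0,0.1],
    [0,0,0,0,0,0,0.1],
    [0,0,0,0,0,0,0.1]
  ]
}}

```text
time: 10.9
position: [439.8, -246.8, 7.5]
ee_rot: [3.142, 0.002, 2.38]
wrist_force: [0.4, -0.0, 4.9]
finger_gap: 21.4
grasp_force: 31.5
```

Run:
```python
from h import *
print(arm.sense()['position'],arm.sense()['finger_gap'])
```

```text
[ 439.84417069 -246.84203897    7.51411312] 21.395813283092814
```

Request:
{"api": "arm_command", "payload": {
  "plan": [
    [0,0,1,0,0,0,0.1],
    [0,0,1,0,0,0,0.1],
    [0,0,0.8,0,0,0,0.1],
    [0.735,-0.84,0,0,0,0,0.1],
    [0.735,-0.84,0,0,0,0,0.1]
  ]
}}

```text
time: 11.4
position: [476.8, -288.9, 78.2]
ee_rot: [3.141, 0.002, 2.381]
wrist_force: [0.0, -1.3, -0.9]
finger_gap: 21.1
grasp_force: 31.0
```

Request:
{"api": "arm_command", "payload": {
  "plan": [
    [0.735,-0.84,0,0,0,0,0.1],
    [0.735,-0.84,0,0,0,0,0.1],
    [0.735,-0.84,0,0,0,0,0.1],
    [0.735,-0.84,0,0,0,0,0.1],
    [0,0,0,0,0,0,0.1]
  ]
}}

```text
time: 11.9
position: [551.1, -374.7, 76.1]
ee_rot: [-3.142, 0.001, 2.379]
wrist_force: [-0.2, -0.0, -0.2]
finger_gap: 21.3
grasp_force: 31.0
```

Request:
{"api": "arm_command", "payload": {
  "plan": [
    [0,0,-0.9,0,0,0,0.1],
    [0,0,-0.9,0,0,0,0.1],
    [0,0,-0.5,0,0,0,0.1],
    [0,0,0,0,0,0,0.1],
    [0,0,0,0,0,0,0.1]
  ]
}}

```text
time: 12.4
position: [549.7, -372.3, 19.9]
ee_rot: [3.142, 0.0, 2.38]
wrist_force: [0.5, 0.4, 0.1]
finger_gap: 21.4
grasp_force: 31.0
```

Bottom on the floor at TCP z ≈ 10.5; go down 9 more.

Request:
{"api": "arm_command", "payload": {
  "plan": [
    [0,0,-0.25,0,0,0,0.1],
    [0,0,-0.11,0,0,0,0.1],
    [0,0,0,0,0,0,0.1],
    [0,0,0,0,0,0,0.36],
    [0,0,0,0,0,0,0.36]
  ]
}}

```text
time: 12.9
position: [549.7, -372.5, 10.5]
ee_rot: [3.142, 0.0, 2.38]
wrist_force: [0.3, 0.2, -0.7]
finger_gap: 31.0
grasp_force: 0.0
```

Request:
{"api": "arm_command", "payload": {
  "plan": [
    [0,0,0,0,0,0,0.36],
    [0,0,0.5,0,0,0,0.36],
    [0,0,1,0,0,0,0.36],
    [0,0,1,0,0,0,0.36],
    [0,0,0.3,0,0,0,0.5]
  ]
}}

```text
time: 13.4
position: [550.7, -373.4, 84.0]
ee_rot: [3.141, 0.005, 2.38]
wrist_force: [0.5, 0.7, -0.2]
finger_gap: 42.3
grasp_force: 0.0
```

Run:
```python
from h import *
c=shot('top','top1');im=cv2.imread('pics/top1.png')
cv2.imwrite('pics/c2.png',cv2.resize(im[140:350,280:480],None,fx=2.8,fy=2.8,interpolation=cv2.INTER_CUBIC))
print(arm.sense()['position'],arm.sense()['ee_rot'])
```

```text
[ 550.68863861 -373.35256699   83.86818467] [3.14141978 0.00476699 2.38039557]
```

View pics/c2.png

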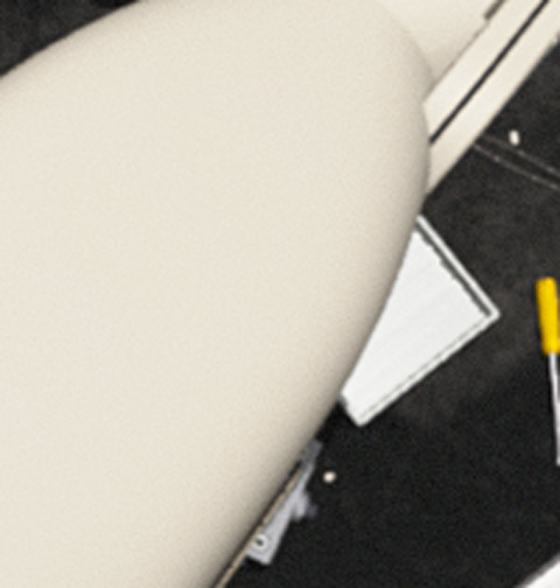

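Request:
{"api": "arm_command", "payload": {
  "plan": [
    [-0.42,0.92,0,0,0,-0.6,0.55],
    [-0.42,0.92,0,0,0,-0.6,0.55],
    [-0.42,0.92,-0.3,0,0,-0.6,0.55],
    [-0.42,0.92,-0.5,0,0,-0.6,0.55],
    [0,0,-0.3,0,0,0,0.55]
  ]
}}

```text
time: 13.95
position: [505.7, -277.4, 51.7]
ee_rot: [-3.141, -0.003, 2.213]
wrist_force: [-0.1, -0.2, 0.3]
finger_gap: 47.1
grasp_force: 0.0
```

Request:
{"api": "arm_command", "payload": {
  "plan": [
    [0,0,0,0,0,0,0.55],
    [0,0,0,0,0,0,0.55]
  ]
}}

```text
time: 14.15
position: [508.1, -281.2, 52.7]
ee_rot: [-3.142, 0.0, 2.213]
wrist_force: [-0.6, 0.0, 0.2]
finger_gap: 46.9
grasp_force: 0.0
```

Down 49.5 mm (1.98 units).

Request:
{"api": "arm_command", "payload": {
  "plan": [
    [0.03,0,-0.9,0,0,0,0.55],
    [0,0,-0.7,0,0,0,0.55],
    [0,0,-0.38,0,0,0,0.55],
    [0,0,0,0,0,0,0.55],
    [0,0,0,0,0,0,0.55]
  ]
}}

```text
time: 14.65
position: [508.8, -281.0, 3.7]
ee_rot: [3.141, 0.0, 2.213]
wrist_force: [-0.3, 0.3, 0.5]
finger_gap: 46.6
grasp_force: 0.0
```

Request:
{"api": "arm_command", "payload": {
  "plan": [
    [0,0,0,0,0,0,0.2],
    [0,0,0,0,0,0,0.2],
    [0,0,0,0,0,0,0.2],
    [0,0,0,0,0,0,0.2],
    [0,0,0,0,0,0,0.2]
  ]
}}

```text
time: 15.15
position: [509.0, -281.0, 4.4]
ee_rot: [3.141, 0.002, 2.213]
wrist_force: [0.3, -0.4, 6.4]
finger_gap: 25.7
grasp_force: 29.4
```

Request:
{"api": "arm_command", "payload": {
  "plan": [
    [0,0,0.8,0,0,0,0.2],
    [0,0,0.8,0,0,0,0.2],
    [0,0,0.8,0,0,0,0.2],
    [-0.1,-0.96,0,0,0,0,0.2],
    [-0.1,-0.96,0,0,0,0,0.2]
  ]
}}

```text
time: 15.65
position: [503.9, -328.8, 64.6]
ee_rot: [3.141, 0.002, 2.214]
wrist_force: [0.7, -0.4, -0.7]
finger_gap: 25.9
grasp_force: 29.5
```

Request:
{"api": "arm_command", "payload": {
  "plan": [
    [-0.1,-0.96,0,0,0,0,0.2],
    [-0.1,-0.96,0,0,0,0,0.2],
    [-0.1,-0.96,0,0,0,0,0.2],
    [-0.1,-0.96,0,0,0,0,0.2],
    [0,0,0,0,0,0,0.2]
  ]
}}

```text
time: 16.15
position: [493.0, -427.3, 63.2]
ee_rot: [-3.141, 0.001, 2.21]
wrist_force: [0.1, 0.2, 0.8]
finger_gap: 26.0
grasp_force: 29.5
```

Run:
```python
from h import *
c=wshot('w5');print(arm.sense()['position'],arm.sense()['finger_gap'])
```

```text
[ 493.00475225 -425.61369958   63.11061041] 26.268447999075214
```

View pics/w5.png

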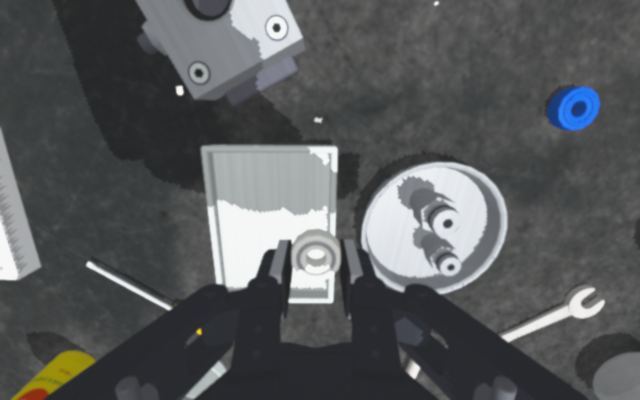

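Run:
```python
from h import *
c=np.load('pics/w5.npz');g=lambda u,v,z:px2w(c,u,v,z,c['T'])
P=[g(*p,15)[:2] for p in [(203,147),(337,147),(332,302)]];print(np.round(P,1),(P[0]+P[2])/2,np.hypot(*(P[0]-P[1])),np.hypot(*(P[1]-P[2])))
```

```text
[[ 403.5 -430.1]
 [ 473.9 -377.9]
 [ 544.8 -475.1]] [ 474.19480337 -452.64230756] 87.61490431050349 120.37823433623748
```

Request:
{"api": "arm_command", "payload": {
  "plan": [
    [-0.06,-0.97,0,0,0,0,0.2],
    [-0.06,-0.97,0,0,0,0,0.2],
    [0,0,-0.8,0,0,0,0.2],
    [0,0,-0.8,0,0,0,0.2],
    [0,0,-0.5,0,0,0,0.2]
  ]
}}

```text
time: 16.7
position: [490.2, -471.6, 9.4]
ee_rot: [3.141, -0.002, 2.213]
wrist_force: [-0.1, 0.2, -1.0]
finger_gap: 25.6
grasp_force: 29.5
```

Request:
{"api": "arm_command", "payload": {
  "plan": [
    [0,0,0,0,0,0,0.2],
    [0,0,0,0,0,0,0.2],
    [0,0,-0.1,0,0,0,0.2],
    [0,0,0,0,0,0,0.2]
  ]
}}

```text
time: 17.1
position: [490.7, -473.1, 9.0]
ee_rot: [3.142, 0.001, 2.213]
wrist_force: [-0.1, -0.5, -0.8]
finger_gap: 25.5
grasp_force: 29.5
```

Down 1.5 more, release and rise.

Request:
{"api": "arm_command", "payload": {
  "plan": [
    [0,0,-0.06,0,0,0,0.2],
    [0,0,0,0,0,0,0.45],
    [0,0,0,0,0,0,0.45],
    [0,0,0,0,0,0,0.45],
    [0,0,0.5,0,0,0,0.45]
  ]
}}

```text
time: 17.6
position: [489.7, -472.2, 18.1]
ee_rot: [-3.141, -0.003, 2.213]
wrist_force: [0.4, -0.4, -0.0]
finger_gap: 38.3
grasp_force: 0.0
```

Request:
{"api": "arm_command", "payload": {
  "plan": [
    [0,0,1,0,0,0,0.45],
    [0,0,1,0,0,0,0.6],
    [-0.05,0.95,0.3,0,0,0,0.6],
    [-0.05,0.95,0.3,0,0,0,0.6],
    [-0.05,0.95,0,0,0,0,0.6]
  ]
}}

```text
time: 18.1
position: [487.0, -401.6, 86.5]
ee_rot: [3.141, 0.003, 2.212]
wrist_force: [0.7, -0.5, 0.5]
finger_gap: 51.2
grasp_force: 0.0
```

Request:
{"api": "arm_command", "payload": {
  "plan": [
    [0,1,0,0,0,0,0.65],
    [0,1,0,0,0,0,0.65],
    [0,1,0,0,0,0,0.65],
    [0,1,0,0,0,0,0.65],
    [0,1,0,0,0,0,0.65]
  ]
}}

```text
time: 18.6
position: [486.7, -275.9, 85.3]
ee_rot: [3.141, 0.001, 2.213]
wrist_force: [-0.2, -0.4, -0.2]
finger_gap: 55.3
grasp_force: 0.0
```

Request:
{"api": "arm_command", "payload": {
  "plan": [
    [0,1,0,0,0,0,0.65],
    [0,1,0,0,0,0,0.65],
    [0,1,0,0,0,0,0.65],
    [0,1,0,0,0,0,0.65],
    [0,1,0,0,0,0,0.65]
  ]
}}

```text
time: 19.1
position: [486.8, -150.9, 85.3]
ee_rot: [3.141, 0.001, 2.213]
wrist_force: [0.1, -0.6, 0.0]
finger_gap: 55.7
grasp_force: 0.0
```

Request:
{"api": "arm_command", "payload": {
  "plan": [
    [-0.1,1,-0.5,0,0,0,0.65],
    [-0.1,0.7,-0.5,0,0,0,0.65],
    [0,0,0,0,0,0,0.65],
    [0,0,0,0,0,0,0.65]
  ]
}}

```text
time: 19.5
position: [482.1, -109.4, 60.2]
ee_rot: [3.141, 0.001, 2.214]
wrist_force: [0.1, -0.7, -1.0]
finger_gap: 55.8
grasp_force: 0.0
```

Request:
{"api": "arm_command", "payload": {
  "plan": [
    [0,0.34,0,0,0,0,0.65],
    [0,0,-0.9,0,0,0,0.65],
    [0,0,-0.9,0,0,0,0.65],
    [0,0,-0.44,0,0,0,0.65],
    [0,0,0,0,0,0,0.65]
  ]
}}

```text
time: 20.0
position: [481.1, -100.8, 2.5]
ee_rot: [-3.14, -0.002, 2.212]
wrist_force: [-0.5, -0.4, -0.5]
finger_gap: 55.6
grasp_force: 0.0
```

Request:
{"api": "arm_command", "payload": {
  "plan": [
    [0,0,0,0,0,0,0.3],
    [0,0,0,0,0,0,0.3],
    [0,0,0,0,0,0,0.3],
    [0,0,0,0,0,0,0.3],
    [0,0,0,0,0,0,0.3]
  ]
}}

```text
time: 20.5
position: [482.2, -101.1, 4.4]
ee_rot: [3.141, 0.002, 2.213]
wrist_force: [-1.9, -0.6, 7.8]
finger_gap: 34.8
grasp_force: 30.0
```

Request:
{"api": "arm_command", "payload": {
  "plan": [
    [0,0,0.9,0,0,0,0.3],
    [0,0,1,0,0,0,0.3],
    [0,-0.5,1,0,0,0,0.3],
    [-0.08,-0.97,0.3,0,0,0,0.3],
    [-0.08,-0.97,0,0,0,0,0.3]
  ]
}}

```text
time: 21.0
position: [478.7, -162.6, 85.5]
ee_rot: [3.14, 0.004, 2.214]
wrist_force: [0.1, 0.4, -0.4]
finger_gap: 34.6
grasp_force: 30.0
```

Request:
{"api": "arm_command", "payload": {
  "plan": [
    [-0.08,-0.97,0,0,0,0,0.3],
    [-0.08,-0.97,0,0,0,0,0.3],
    [-0.08,-0.97,0,0,0,0,0.3],
    [-0.08,-0.97,0,0,0,0,0.3],
    [-0.08,-0.97,0,0,0,0,0.3]
  ]
}}

```text
time: 21.5
position: [467.6, -284.1, 83.8]
ee_rot: [3.141, 0.001, 2.213]
wrist_force: [0.3, -0.6, -0.2]
finger_gap: 34.5
grasp_force: 30.0
```

Request:
{"api": "arm_command", "payload": {
  "plan": [
    [-0.08,-0.97,0,0,0,0,0.3],
    [-0.08,-0.97,0,0,0,0,0.3],
    [-0.08,-0.97,0,0,0,0,0.3],
    [0,0,0,0,0,0,0.3],
    [0,0,0,0,0,0,0.3]
  ]
}}

```text
time: 22.0
position: [461.5, -355.9, 83.4]
ee_rot: [3.141, -0.0, 2.212]
wrist_force: [0.1, -0.1, -0.6]
finger_gap: 34.5
grasp_force: 30.0
```

Request:
{"api": "arm_command", "payload": {
  "plan": [
    [-0.05,-1,0,0,0,0,0.3],
    [-0.05,-1,0,0,0,0,0.3],
    [-0.04,-1,0,0,0,0,0.3],
    [0,0,-1,0,0,0,0.3],
    [0,0,-1,0,0,0,0.3]
  ]
}}

```text
time: 22.5
position: [458.6, -430.8, 33.5]
ee_rot: [3.141, 0.002, 2.213]
wrist_force: [-0.4, 0.4, -0.3]
finger_gap: 34.6
grasp_force: 30.0
```

Request:
{"api": "arm_command", "payload": {
  "plan": [
    [0,0,-0.6,0,0,0,0.3],
    [0,0,-0.32,0,0,0,0.3],
    [0,0,0,0,0,0,0.3],
    [0,0,0,0,0,0,0.3]
  ]
}}

```text
time: 22.9
position: [458.6, -430.5, 11.1]
ee_rot: [3.141, 0.001, 2.213]
wrist_force: [-0.3, 0.9, 0.2]
finger_gap: 34.8
grasp_force: 30.0
```

Request:
{"api": "arm_command", "payload": {
  "plan": [
    [0,0,-0.13,0,0,0,0.3],
    [0,0,0,0,0,0,0.3],
    [0,0,0,0,0,0,0.51],
    [0,0,0,0,0,0,0.51],
    [0,0,0,0,0,0,0.51]
  ]
}}

```text
time: 23.4
position: [458.2, -430.8, 7.2]
ee_rot: [-3.142, 0.0, 2.213]
wrist_force: [0.3, 0.1, 0.1]
finger_gap: 43.9
grasp_force: 0.0
```

Request:
{"api": "arm_command", "payload": {
  "plan": [
    [0,0,0.5,0,0,0,0.51],
    [0,0,1,0,0,0,0.51],
    [0,0,1,0,0,0,0.7],
    [-0.4,0.9,0.5,0,0,0,0.7],
    [-0.4,0.9,0,0,0,0,0.7]
  ]
}}

```text
time: 23.9
position: [438.8, -386.5, 84.9]
ee_rot: [3.141, 0.004, 2.212]
wrist_force: [-0.6, 0.2, -0.7]
finger_gap: 59.7
grasp_force: 0.0
```

Run:
```python
from h import *
c=wshot('w6');print(arm.sense()['position'])
```

```text
[ 436.73822175 -382.26913171   83.97078507]
```

View pics/w6.png

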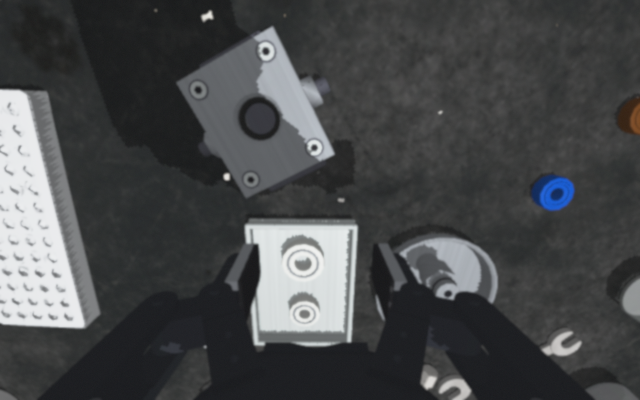

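Run:
```python
from h import *
c=np.load('pics/w6.npz');g=lambda u,v,z:px2w(c,u,v,z,c['T'])
print(g(260,118,36))
P=np.array([g(*p,36) for p in [(198,90),(266,51),(314,147),(251,180)]]);print(P.round(1),P.mean(0))
im=cv2.cvtColor(c['frame'],cv2.COLOR_RGB2GRAY)
cr=cv2.resize(im[90:146,230:290],None,fx=8,fy=8,interpolation=cv2.INTER_CUBIC)
b=(cr<45).astype(np.uint8);n,l,s,ce=cv2.connectedComponentsWithStats(b)
k=l[224,240];print(k,s[k]/8,ce[k]/8+[230,90])
```

```text
[ 369.26619074 -352.08344415   36.        ]
[[ 329.1 -361.    36. ]
 [ 350.7 -317.6   36. ]
 [ 407.7 -346.3   36. ]
 [ 386.8 -389.7   36. ]] [ 368.57345112 -353.65103105   36.        ]
0 [    0.       0.      60.      56.   22453.25] [260.3613007  117.78376669]
```

Request:
{"api": "arm_command", "payload": {
  "plan": [
    [0,0.95,0,0,0,0,0.75],
    [0,0.95,0,0,0,0,0.75],
    [0,0.95,0,0,0,0,0.75],
    [0,0.95,0,0,0,0,0.75],
    [0,0.95,0,0,0,0,0.75]
  ]
}}

```text
time: 24.45
position: [438.2, -266.2, 82.9]
ee_rot: [3.141, 0.001, 2.213]
wrist_force: [0.8, 0.1, -0.0]
finger_gap: 63.8
grasp_force: 0.0
```

Request:
{"api": "arm_command", "payload": {
  "plan": [
    [0,0.95,0,0,0,0,0.75],
    [0,0.95,0,0,0,0,0.75],
    [0,0.95,-0.3,0,0,0,0.75],
    [0,0.95,-0.3,0,0,0,0.75],
    [0,0.5,0,0,0,0,0.75]
  ]
}}

```text
time: 24.95
position: [437.7, -157.9, 67.1]
ee_rot: [-3.141, -0.001, 2.214]
wrist_force: [0.6, -0.3, 0.3]
finger_gap: 63.9
grasp_force: 0.0
```

Request:
{"api": "arm_command", "payload": {
  "plan": [
    [0,0,0,0,0,0,0.75],
    [0,0,0,0,0,0,0.75]
  ]
}}

```text
time: 25.15
position: [438.8, -160.1, 67.8]
ee_rot: [3.141, 0.001, 2.213]
wrist_force: [-0.6, 0.9, 0.0]
finger_gap: 64.0
grasp_force: 0.0
```

Request:
{"api": "arm_command", "payload": {
  "plan": [
    [-0.12,0.37,0,0,0,0,0.75],
    [0,0,-0.8,0,0,0,0.75],
    [0,0,-0.8,0,0,0,0.75],
    [0,0,-0.4,0,0,0,0.75],
    [0,0,0,0,0,0,0.75]
  ]
}}

```text
time: 25.65
position: [434.4, -150.1, 16.1]
ee_rot: [-3.141, -0.002, 2.212]
wrist_force: [0.2, -1.0, -0.5]
finger_gap: 64.1
grasp_force: 0.0
```

Request:
{"api": "arm_command", "payload": {
  "plan": [
    [0,0,0,0,0,0,0.75],
    [0,0,0,0,0,0,0.35],
    [0,0,0,0,0,0,0.35],
    [0,0,0,0,0,0,0.35],
    [0,0,0,0,0,0,0.35]
  ]
}}

```text
time: 26.15
position: [435.7, -150.6, 18.0]
ee_rot: [3.141, 0.002, 2.213]
wrist_force: [-0.7, 0.7, 4.2]
finger_gap: 39.7
grasp_force: 29.5
```

Request:
{"api": "arm_command", "payload": {
  "plan": [
    [0,0,0,0,0,0,0.35],
    [0,0,0,0,0,0,0.35]
  ]
}}

```text
time: 26.35
position: [435.7, -150.6, 18.0]
ee_rot: [3.141, 0.002, 2.213]
wrist_force: [-1.6, -0.1, 5.6]
finger_gap: 39.3
grasp_force: 29.6
```

Request:
{"api": "arm_command", "payload": {
  "plan": [
    [0,0,0.8,0,0,0,0.35],
    [0,0,1,0,0,0,0.35],
    [0,0,0.9,0,0,0,0.35],
    [-0.296,-0.9,0,0,0,0,0.35],
    [-0.296,-0.9,0,0,0,0,0.35]
  ]
}}

```text
time: 26.85
position: [420.8, -195.7, 85.8]
ee_rot: [3.141, 0.002, 2.215]
wrist_force: [0.8, 0.2, -0.6]
finger_gap: 39.0
grasp_force: 30.6
```

Request:
{"api": "arm_command", "payload": {
  "plan": [
    [-0.296,-0.9,0,0,0,0,0.35],
    [-0.296,-0.9,0,0,0,0,0.35],
    [-0.296,-0.9,0,0,0,0,0.35],
    [-0.296,-0.9,0,0,0,0,0.35],
    [-0.296,-0.8,0,0,0,0,0.35]
  ]
}}

```text
time: 27.35
position: [383.1, -306.4, 85.0]
ee_rot: [3.142, 0.001, 2.213]
wrist_force: [0.9, -0.2, -0.1]
finger_gap: 39.5
grasp_force: 30.6
```

Request:
{"api": "arm_command", "payload": {
  "plan": [
    [-0.15,-0.5,0,0,0,0,0.35],
    [0,0,0,0,0,0,0.35],
    [0,0,0,0,0,0,0.35]
  ]
}}

```text
time: 27.65
position: [379.6, -317.3, 84.6]
ee_rot: [3.141, -0.0, 2.212]
wrist_force: [-0.4, 0.3, -0.2]
finger_gap: 39.6
grasp_force: 30.6
```

Run:
```python
from h import *
c=wshot('w7');print(c['T'].round(4));im=cv2.imread('pics/w7.png')
cv2.imwrite('pics/w7b.png',cv2.resize(im[110:330,200:460],None,fx=2.7,fy=2.7,interpolation=cv2.INTER_CUBIC))
```

```text
[[-5.984000e-01  8.012000e-01 -0.000000e+00  3.795770e+02]
 [ 8.012000e-01  5.984000e-01  4.000000e-04 -3.173297e+02]
 [ 4.000000e-04  2.000000e-04 -1.000000e+00  8.455110e+01]
 [ 0.000000e+00  0.000000e+00  0.000000e+00  1.000000e+00]]
```

View pics/w7b.png

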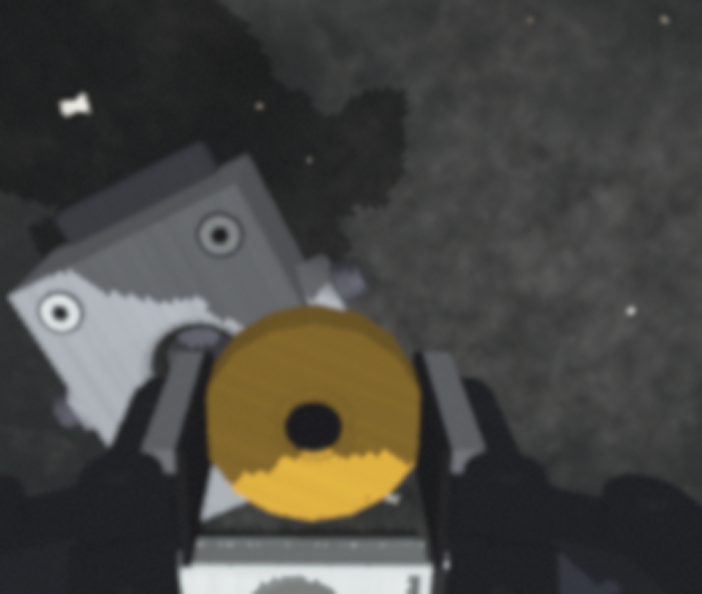

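Run:
```python
from h import *
c=np.load('pics/w7.npz');f=lambda x,y:((x+.5)/2.7-.5+200,(y+.5)/2.7-.5+110)
g=lambda x,y,z:px2w(c,*f(x,y),z,c['T'])
b=g(313,426,98.5);e=[g(207,400,98.5),g(420,400,98.5)]
s1=g(219,236,36);s2=g(60,313,36)
print('bush',b,'edges mean',(e[0]+e[1])/2,np.linalg.norm(e[0]-e[1]));print(s1,s2)
P=np.array([[329.1,-361],[350.7,-317.6],[407.7,-346.3],[386.8,-389.7]])
print((s1+s2)[:2]/2+P.mean(0)-(P[0]+P[1])/2)
```

```text
bush [ 380.0786247  -317.64940113   98.5       ] edges mean [ 376.89055022 -313.22669425   98.5       ] 39.259031528718026
[ 350.59736943 -318.19963421   36.        ] [ 329.07812728 -360.93145633   36.        ]
[ 368.51274836 -353.91554527]
```

Request:
{"api": "arm_command", "payload": {
  "plan": [
    [-0.22,-0.72,0,0,0,0,0.35],
    [-0.22,-0.71,0,0,0,0,0.35],
    [0,0,0,0,0,0,0.35],
    [0,0,-0.6,0,0,0,0.35],
    [0,0,-0.5,0,0,0,0.35]
  ]
}}

```text
time: 28.2
position: [369.0, -352.3, 56.8]
ee_rot: [3.141, 0.0, 2.214]
wrist_force: [-0.3, -0.2, -0.8]
finger_gap: 39.3
grasp_force: 30.6
```

Request:
{"api": "arm_command", "payload": {
  "plan": [
    [0,0,0,0,0,0,0.35],
    [0,0,0,0,0,0,0.35]
  ]
}}

```text
time: 28.4
position: [368.9, -352.6, 57.3]
ee_rot: [3.141, -0.001, 2.214]
wrist_force: [0.3, 0.2, -1.0]
finger_gap: 39.5
grasp_force: 30.6
```

Nose at z≈39; lower gently.

Request:
{"api": "arm_command", "payload": {
  "plan": [
    [0,0,-0.15,0,0,0,0.35],
    [0,0,-0.15,0,0,0,0.35],
    [0,0,-0.15,0,0,0,0.35],
    [0,0,-0.1,0,0,0,0.35],
    [0,0,0,0,0,0,0.35]
  ]
}}

```text
time: 28.9
position: [368.4, -353.3, 42.9]
ee_rot: [-3.142, -0.001, 2.213]
wrist_force: [-1.2, -0.1, -1.2]
finger_gap: 39.4
grasp_force: 30.6
```

Request:
{"api": "arm_command", "payload": {
  "plan": [
    [0,0,-0.06,0,0,0,0.35],
    [0,0,-0.06,0,0,0,0.35],
    [0,0,0,0,0,0,0.35]
  ]
}}

```text
time: 29.2
position: [368.5, -353.6, 40.5]
ee_rot: [-3.141, 0.0, 2.213]
wrist_force: [-0.7, 0.0, 1.9]
finger_gap: 39.4
grasp_force: 30.8
```

Request:
{"api": "arm_command", "payload": {
  "plan": [
    [0,0,0,0,0,0,0.65],
    [0,0,0,0,0,0,0.65],
    [0,0,0,0,0,0,0.65],
    [0,0,0.6,0,0,0,0.65],
    [0,0,0.8,0,0,0,0.65]
  ]
}}

```text
time: 29.7
position: [368.2, -352.9, 74.9]
ee_rot: [3.142, -0.002, 2.213]
wrist_force: [-0.3, -0.5, 0.8]
finger_gap: 55.7
grasp_force: 0.0
```

Request:
{"api": "arm_command", "payload": {
  "plan": [
    [0,0,0,0,0,0,0],
    [0,0,0,0,0,0,0],
    [0,0,0,0,0,0,0],
    [0,0,0,0,0,0,0],
    [0,0,0,0,0,0,0]
  ]
}}

```text
time: 30.2
position: [368.4, -353.2, 74.7]
ee_rot: [3.142, -0.001, 2.213]
wrist_force: [0.3, -0.5, -0.7]
finger_gap: -0.0
grasp_force: 0.0
```

Run:
```python
from h import *
c=wshot('w8');s=arm.sense();print(s['position'],s['finger_gap'],s['wrist_force']);im=cv2.imread('pics/w8.png')
cv2.imwrite('pics/w8b.png',cv2.resize(im[130:350,200:460],None,fx=2.4,fy=2.4,interpolation=cv2.INTER_CUBIC))
```

```text
[ 368.46739834 -353.28452935   74.78614693] -0.14441070399562314 [-0.13811221  1.54297601  0.2683967 ]
```

View pics/w8b.png

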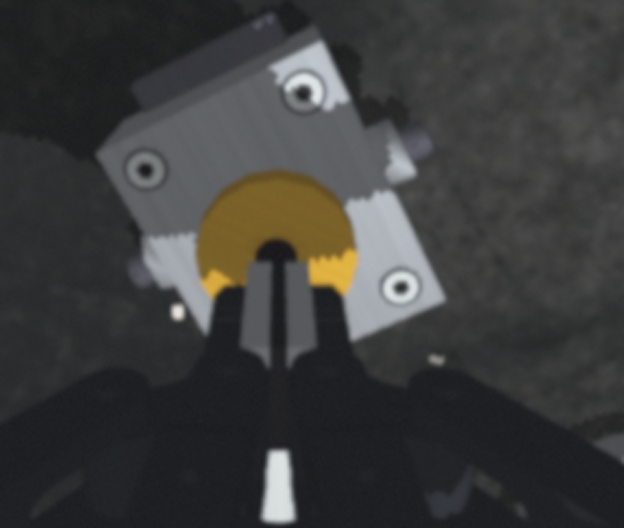

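Request:
{"api": "arm_command", "payload": {
  "plan": [
    [0,0,-0.4,0,0,0,0],
    [0,0,-0.3,0,0,0,0],
    [0,0,0,0,0,0,0],
    [0,0,-0.06,0,0,0,0],
    [0,0,-0.06,0,0,0,0]
  ]
}}

```text
time: 30.75
position: [368.9, -353.8, 55.0]
ee_rot: [3.141, 0.001, 2.213]
wrist_force: [1.1, 0.2, 8.4]
finger_gap: -0.1
grasp_force: 4.0
```

Request:
{"api": "arm_command", "payload": {
  "plan": [
    [0,0,-0.04,0,0,0,0],
    [0,0,-0.04,0,0,0,0],
    [0,0,0,0,0,0,0]
  ]
}}

```text
time: 31.05
position: [369.2, -354.1, 53.9]
ee_rot: [3.142, 0.002, 2.213]
wrist_force: [-0.1, 1.0, 8.3]
finger_gap: 0.2
grasp_force: 4.1
```

Request:
{"api": "arm_command", "payload": {
  "plan": [
    [0,0,-0.05,0,0,0,0],
    [0,0,-0.05,0,0,0,0],
    [0,0,-0.05,0,0,0,0],
    [0,0,0,0,0,0,0]
  ]
}}

```text
time: 31.45
position: [368.7, -353.7, 49.3]
ee_rot: [-3.142, 0.001, 2.213]
wrist_force: [0.8, 0.7, -0.1]
finger_gap: 0.5
grasp_force: 0.4
```

It snapped through (force gone); follow down gently to check it is home.

Request:
{"api": "arm_command", "payload": {
  "plan": [
    [0,0,-0.05,0,0,0,0],
    [0,0,-0.05,0,0,0,0],
    [0,0,0,0,0,0,0]
  ]
}}

```text
time: 31.75
position: [368.5, -353.3, 46.2]
ee_rot: [3.142, -0.0, 2.213]
wrist_force: [0.2, -0.3, 0.1]
finger_gap: 0.1
grasp_force: 0.1
```

Request:
{"api": "arm_command", "payload": {
  "plan": [
    [0,0,-0.04,0,0,0,0],
    [0,0,0,0,0,0,0]
  ]
}}

```text
time: 31.95
position: [368.5, -353.3, 46.0]
ee_rot: [-3.141, 0.0, 2.213]
wrist_force: [-2.5, 3.2, 9.4]
finger_gap: 0.1
grasp_force: 5.2
```

Request:
{"api": "arm_command", "payload": {
  "plan": [
    [0,0,0.5,0,0,0,0],
    [0,0,1,0,0,0,0],
    [0.3,-0.3,1,0,0,0,0],
    [0.3,-0.3,1,0,0,0,0],
    [0.3,-0.3,1,0,0,0,0]
  ]
}}

```text
time: 32.45
position: [391.2, -376.0, 158.8]
ee_rot: [3.142, -0.001, 2.213]
wrist_force: [0.5, -0.0, -0.5]
finger_gap: -0.3
grasp_force: 0.0
```

Request:
{"api": "arm_command", "payload": {
  "plan": [
    [0.3,-0.3,1,0,0,0,0],
    [0.3,0,0,0,0,0,0],
    [0,0,0,0,0,0,0],
    [0,0,0,0,0,0,0]
  ]
}}

```text
time: 32.85
position: [405.7, -382.7, 181.7]
ee_rot: [-3.141, -0.002, 2.213]
wrist_force: [-0.3, 0.4, -0.9]
finger_gap: -0.1
grasp_force: 0.0
```

Run:
```python
from h import *
c=wshot('w9');im=cv2.imread('pics/w9.png')
cv2.imwrite('pics/w9b.png',cv2.resize(im[20:320,140:540],None,fx=2,fy=2,interpolation=cv2.INTER_CUBIC))
```

```text
(no output)
```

View pics/w9b.png

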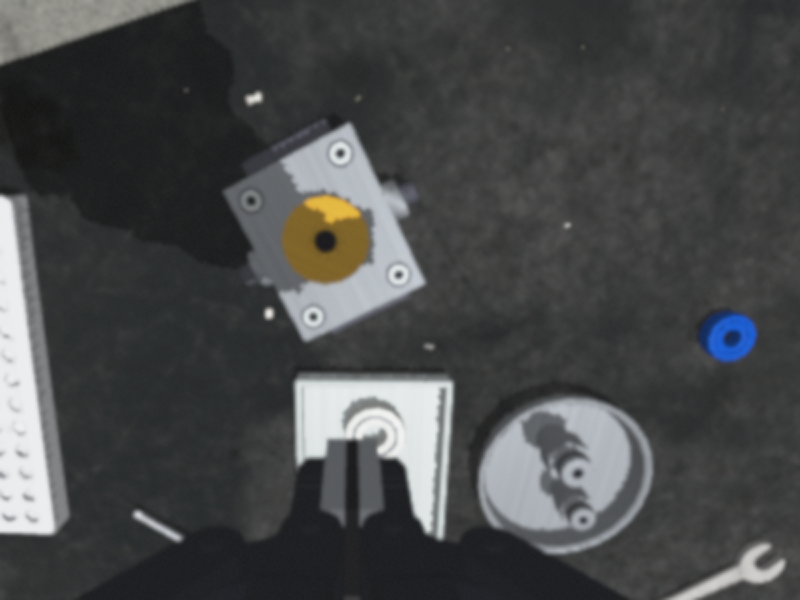

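The bush is home and centred on the head, with its hole at (325,241). Both cartridges stand in the dish, at (573,472) and (582,520). The large seal lies in the tray at (374,432); the fingers hide the small seal here, but the earlier wrist picture showed both seals flat.

```bash
python3 -c "
from cell import arm
print(arm.job_done())"
```

```text
the job is handed in; nothing more can be done
None
```

I handed the job in at about 33 s of the 112 s allowed, with all five parts placed: both cartridges upright in the dish, both seals flat in the tray, and the bush pressed home at about 9 N; the judging result was not shown.

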